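# Seat a dog bush in its nest and clamp it

### The arm

A 7-joint arm with a two-finger parallel gripper is mounted at the origin on a cart in front of the work surface, level with it; the furniture and walls round the work are solid. World frame = base frame: x ahead of the robot, y to its left, z up, the work surface at z = 0. Lengths are in mm, angles in rad, forces in N, time in s.
With the tool pointing down it reaches from about 400 to 875 mm from the base axis. Payload 4.4 kg.
Tool frame: the origin (TCP) lies at the very end of the fingers, on their centre line; the grasp point (between the pads) lies 19 mm behind it; y points along the fingers, x is the direction in which the jaws open and shut, and the axes are right-handed (so a half turn about y gives the same grasp; the last joint's range is limited). The gripper opens to 85 mm and grips with 20 to 120 N. Pads are 22 mm wide; open, the fingers measure 114 mm over their backs; the gripper's body (76 mm by 85 mm) begins 54 mm behind the grasp point. The pads swing forward as they close: fully open they stand 13 mm farther back than shut.
Start: joints at [-1.246, 0.628, 0.038, 1.517, -0.027, 0.996, -0.02], TCP at [247.58, 601.018, 204.313] pointing down, gripper open.
Joint ranges: [-3.06, 3.06], [-0.37, 2.12], [-1.25, 1.32], [0.18, 2.47], [-1.1, 4.24], [0.23, 1.98], [-2.94, 2.94]. Speed limits (rad/s): [2.57, 2.57, 3.14, 3.14, 3.14, 3.14, 3.14].

### API

Orientations are given as [roll, pitch, yaw] about the fixed x, y, z axes, in that order (R = Rz(yaw) Ry(pitch) Rx(roll)).
In Python, from cell import ctrl, get_image, nets gives the robot as it stands. The module is installed in compiled form; this text tells all that it offers.
- The arm moves only by the tool step_arm, never from a script. Its argument "moves" is text: rows parted by semicolons, each of 7 numbers parted by spaces: the shift along the tool's x, y, z normalised to -1 to 1, where 1 is 0.05 m, then the turn, a rotation vector about the tool's x, y, z normalised to -1 to 1, where 1 is 0.12 rad, then the opening, from 0 (shut) to 1 (fully open). A call has 1 to 20 rows; each row shifts and turns the commanded pose from where the row before left it, along the tool's axes as they then stand; what a row does not reach is not made up. A row lasts 1/10 s, in which the tool goes at most 50 mm and 8.59 degrees, less where a joint would pass 70% of its speed; a pose out of reach is approached as far as the arm can. A call with a number of a shift or a turn outside -1 to 1 is refused whole. A call with a gripper value outside its range is refused whole. The fingers move at their own pace and stop on an object; the grip force is fixed at half the most. Time passes only in rows, so rows that do not move let the fingers close. It gives the time, the measured TCP pose, the force and the opening at its end, in the units of the state.
- ctrl.read_state(): the state, without advancing time (a new reading comes with each control period).
- get_image(name): name is "side" or "top" or "wrist"; returns a dict with "color" (480x640x3 uint8, blue, green, red), "vertical_fov" (degrees; the focal length in pixels is half the picture's height over the tangent of half this angle, whatever the lens; pixels are square), "cx", "cy" (the principal point, pixels), "R" (3x3) and "t" (3): a world point X has camera coordinates R X + t; the wrist camera has in their place "T_tool_cam" (4x4, takes a point from camera to tool coordinates, whose origin is the TCP and whose axes are the tool frame's). Camera axes: x right, y down, z forward; pixel columns grow to the right and rows downward; lengths in mm; the calibration is good to about 2 mm. The wrist camera is an equidistant fisheye: a pixel r from the principal point sees the ray r / f radians off the axis. A picture is of the moment at which its call begins: read the wrist's pose just before it. There is no depth.
- ctrl.finish_job(): hands the job in, once; it reports no verdict.
Trained networks look in a picture, given as the dict that the camera call returned (one of the last four; its "shot" number tells which), for a name from the list of things; names that differ only in an ending like _2 or _b are one class to them, and where a whole thing is asked for, a point or a joint stands for the part that bears it (a point fixed in the world has none). Each returns a list of dicts, best first, with "conf" (0 to 1); they miss things now and then, are a little off and sometimes report something else, mostly with a low value. They report only what shows in the picture. A call takes as long as a camera call.
- nets.find_in(picture, target): "position" ([x, y, z] in mm, in world coordinates, good to about 4 mm: the middle of the surface that is visible of it).
- nets.cut_out(picture, target): "pixels" (480x640 bool, what is visible of it).
- nets.place_of(picture, target): "position" ([x, y, z] in mm, in world coordinates, good to about 4 mm: a listed point, or the origin of a listed thing).
The state is a dict: "clock": time; "qpos": joint angles; "qd": joint speeds; "tau": joint torques, N m; "eef_pos": TCP position; "tool_rot": TCP orientation; "force": force on the tool from outside, world axes, zero at the start; "torque": the same for the moment, N m; "width": finger opening in mm.
Only numpy, scipy, OpenCV 4.12 (cv2) and the standard library are available. Lean on these libraries where they do the work, as an engineer would, in place of code of your own. Each camera call takes 0.05 s, during which the arm holds its last target.

### The job

Load the flanged bush into the clamping fixture: set it over the spigot, notched flange down, press it lightly and turn it until you feel its notches drop over the three dowel pins and it sits fully home. Only then swing the clamp handle all the way down, so that the pad holds the bush, and let go. Press gently throughout, never bring the clamp down on a bush that still rides on the pins, and leave the other things where they are.

Things in the scene. Friction and masses are not known exactly. Their poses are not given: they have to be found in the camera images.
- dog_bush: Flanged steel bush, 40 mm tall, about 0.18 kg, standing flange down. Flange: diameter 44, lowest 9 mm, with three radial notches 8 mm wide, 5 mm deep, 120 degrees apart in its underside (one along the body's +x). Neck above: diameter 30, 31 mm tall, the place to grip. Bore: diameter 18, right through. Origin: centre of the underside, z up.
- fixture: Clamping fixture fixed on the desk: 183 x 70 mm plate, 15 mm thick, with a nest (index ring, spigot, three dowel pins) near one end and a toggle clamp at the other. Origin: on the desk top, on the nest's axis; z up; x points along the plate from the nest to the clamp. On the plate lies the graduated index ring, diameter 60, 10 mm thick, locked by two screws.
- seat (a point): Centre of the seat face (top of the index ring), 25 mm above the desk. Three chamfered pins, diameter 5, stand 4 mm above it, 120 degrees apart, 16 mm from the axis. The ring is locked at another angle each time, which is not measured. Off the notches a bush stops on the pins, level, 4 mm too high; over them it drops home, origin at this point, with about 0.09 rad of play each way.
- spigot_top (a point): Top of the spigot on the nest's axis, 24 mm above the seat face. The spigot has diameter 15 for 16 mm, then a taper to diameter 7 at this point. The bush's bore goes over it with 1.5 mm to spare all round.
- clamp_handle (a joint): Toggle clamp handle: 0 = open (handle raised 61 degrees above level, arm thrown back just past upright), 0.92 rad = shut, at its stop (handle 8 degrees above level, arm level over the nest, toggle on dead centre). It stays where it is left (hinge friction 0.5 N m). The arm swings 1.7 rad, fast at first and hardly at all in the last tenth of the handle's travel.
- handle_hinge (a point): Pin about which the handle swings: in the fixture's frame 118 mm along x and 73 mm above the desk; the pin lies along the fixture's y.
- handle_grip (a point): Middle of the handle's black grip, 92 mm from the pin. The grip is 16 mm wide (along the fixture's y), 15 mm thick and 66 mm long (54 to 120 mm from the pin). From the pin it points to the fixture's +x, raised, and swings down as the clamp shuts. It can be pinched from above across its width, or pushed.
- clamp_arm: Clamp arm: 12 mm square steel bar on a hinge pin (origin: 90 mm along the fixture's x, 85 mm above the desk), with a sprung rubber pad of diameter 25 at 90 mm. Open, it leans away from the nest, top 0.19 m above the desk. Shut, the pad bears on a seated bush with about 4 N. It gives enough to shut over a bush 4 mm too high as well, so it does not show whether the bush is home.
- plain_bush: Bystander: plain bush, diameter 36, 36 mm tall, no flange, no notches. Origin: centre of the underside.
- other_bush: Bystander: a second plain bush, diameter 36, 36 mm tall, no flange, no notches. Origin: centre of the underside.
- pen: Bystander: marker pen 135 mm long, left of the machine.
- hex_key: Bystander: hex key 78 mm long, right of the machine.
- plug_gauge: Bystander: plug gauge 118 mm long, right of the machine.

How it is judged (in metres and radians):
On the way:
1. the bush is fully home over the pins while the clamp is still open (z of dog_bush in the frame of seat below 0.0015 m and horizontal distance between dog_bush and seat below 0.003 m and angle between dog_bush's own z axis and vertical below 0.06 rad and value of joint clamp_handle below 0.4 rad), for 0.3 s.
At the end, for the whole second after the job is handed in: The bush stands upright over the spigot with its notches over the pins, its underside within 1.5 mm of the seat face and its axis within 3 mm of the nest's; the clamp handle is within 0.05 rad of shut and the pad presses on the bush with more than 2 N; all at rest (z of dog_bush in the frame of seat below 0.0015 m and horizontal distance between dog_bush and seat below 0.003 m and angle between dog_bush's own z axis and vertical below 0.06 rad and value of joint clamp_handle above 0.87 rad and contact force between clamp_arm and dog_bush above 2 N and linear speed of dog_bush below 0.01 m/s); the robot touches nothing.
It fails at once if the bush and the fixture (its clamp included) bear on each other with more than 70 N in all (contact force between dog_bush and fixture above 70 N).
It fails at once if the clamp is brought down on a bush that is not home (more than 2.5 mm too high) (contact force between clamp_arm and dog_bush above 1 N and z of dog_bush in the frame of seat above 0.0025 m).
It fails at once if another thing is moved by more than 30 mm (distance of any of plain_bush, other_bush, pen, hex_key, plug_gauge from where it was at the start of the episode above 0.03 m).
It also fails if it takes over 72 s, if anything falls off the work surface, if the arm or the gripper's body presses on something with over 40 N, if the wrist force passes 120 N, or if a joint passes its speed limit or range.

## Working session

There is one attempt and no reset: what is moved stays moved. The work goes in short steps, Python scripts to look and compute and a tool call to move; the robot and the scene stay as the last step left them, time stands still between calls to the robot, and variables do not carry over. Pictures are saved under pics/ and viewed, and the job is handed in when it is done.

Besides the shell and the picture viewer there is one more tool, called after "Emit:" by a JSON object that holds its "op" and its "data", one argument or row to a line. step_arm: Moves the arm, as the interface text tells. Scaled input: -1 to 1 covers 0.05 m each way for a shift and 0.12 rad each way for a turn. Its arguments: {"type":"object","properties":{"moves":{"type":"string"}},"required":["moves"]}

```bash
mkdir -p pics; ls
cat > h.py <<'E'
import numpy as np, cv2
from scipy.spatial.transform import Rotation as Ro
from cell import ctrl, get_image, nets
def f_of(p): return 240/np.tan(np.radians(p["vertical_fov"])/2)
def proj(p,X):
    c=np.array(p["R"])@np.array(X)+np.array(p["t"]).ravel(); f=f_of(p)
    return p["cx"]+f*c[0]/c[2], p["cy"]+f*c[1]/c[2]
def onplane(p,u,v,z):
    R=np.array(p["R"]);t=np.array(p["t"]).ravel();f=f_of(p)
    d=R.T@np.array([(u-p["cx"])/f,(v-p["cy"])/f,1]); o=-R.T@t
    return o+d*(z-o[2])/d[2]
def wrist_plane(p,s,u,v,z):
    f=f_of(p);a=np.array([u-p["cx"],v-p["cy"]]);r=np.hypot(*a);th=r/f
    d=np.array([*(a/max(r,1e-9)*np.sin(th)),np.cos(th)])
    T=np.array(p["T_tool_cam"]);Rt=Ro.from_euler('xyz',s["tool_rot"]).as_matrix()
    o=Rt@T[:3,3]+np.array(s["eef_pos"]);d=Rt@T[:3,:3]@d
    return o+d*(z-o[2])/d[2]
E
python3 - <<'E'
from h import *
s=ctrl.read_state();print(s)
for n in("side","top","wrist"):
    p=get_image(n);cv2.imwrite(f"pics/{n}0.png",p["color"])
    print(n,p["vertical_fov"],p["cx"],p["cy"])
    if n!="wrist": print(-np.array(p["R"]).T@np.array(p["t"]).ravel())
    else: print(p["T_tool_cam"])
    for t in["dog_bush","fixture","seat","spigot_top","handle_hinge","handle_grip","plain_bush"]:
        print(t,[(np.round(r["position"]),round(r["conf"],2)) for r in nets.place_of(p,t)[:3]])
E
```

```text
pics
{'clock': 0.0, 'qpos': array([-1.24579444,  0.62932798,  0.03843659,  1.51839913, -0.02698154,
        0.99630532, -0.01999602]), 'qd': array([ 0.00089092,  0.00065122, -0.00022312, -0.0026895 ,  0.00074834,
       -0.00230533, -0.00027926]), 'tau': array([-4.24277723e-04, -5.63388956e+01,  1.22595035e+00, -1.93443453e+01,
        1.09368085e-02,  1.03181438e-02, -7.01233461e-06]), 'eef_pos': array([247.31669165, 600.35930892, 203.39086115]), 'tool_rot': array([-1.57083382,  0.00192152,  1.18001206]), 'force': array([-0.05257877,  0.35592804, -0.6372547 ]), 'torque': array([ 0.01446503,  0.07368522, -0.01878057]), 'width': 85.306296171642}
side 45.34348034205825 329.3013275319578 239.827757635807
[  -10.99302024 -1112.24616884   855.43547494]
dog_bush [(array([ 445., -355.,    1.]), 0.68), (array([ 650., -228.,   -2.]), 0.55)]
fixture [(array([442.,  98.,   0.]), 0.87)]
seat [(array([446.,  99.,  26.]), 0.97), (array([ 650., -227.,    0.]), 0.75)]
spigot_top [(array([441.,  98.,  48.]), 0.73)]
handle_hinge [(array([440., 212.,  75.]), 0.6)]
handle_grip [(array([439., 258., 157.]
[... 345 characters left out ...]
7.,  26.]), 0.63)]
spigot_top [(array([445.,  96.,  49.]), 0.79)]
handle_hinge [(array([443., 213.,  75.]), 0.74)]
handle_grip [(array([438., 257., 156.]), 0.75)]
plain_bush [(array([ 527., -276.,    1.]), 0.58)]
wrist 65.70646984690485 318.44092464398295 240.2895985418227
[[ 9.99998540e-01  1.57500410e-03 -6.62256192e-04 -5.09741240e-01]
 [ 1.12120969e-03 -3.12449006e-01  9.49933872e-01 -1.69268298e+02]
 [ 1.28922845e-03 -9.49933228e-01 -3.12450316e-01  8.18251229e+01]
 [ 0.00000000e+00  0.00000000e+00  0.00000000e+00  1.00000000e+00]]
dog_bush []
fixture []
seat []
spigot_top []
handle_hinge [(array([440., 213.,  74.]), 0.7)]
handle_grip []
plain_bush [(array([ 526., -278.,    1.]), 0.76)]
```

View pics/side0.png

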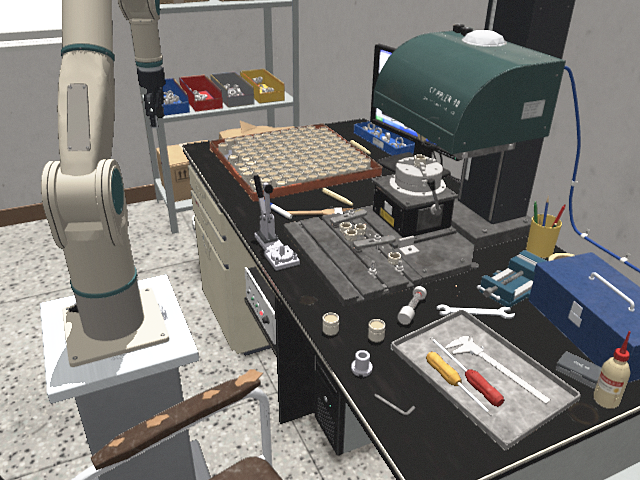

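View pics/top0.png

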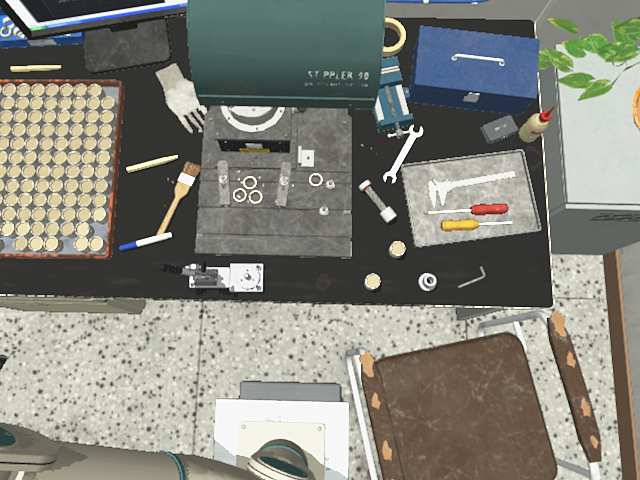

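View pics/wrist0.png

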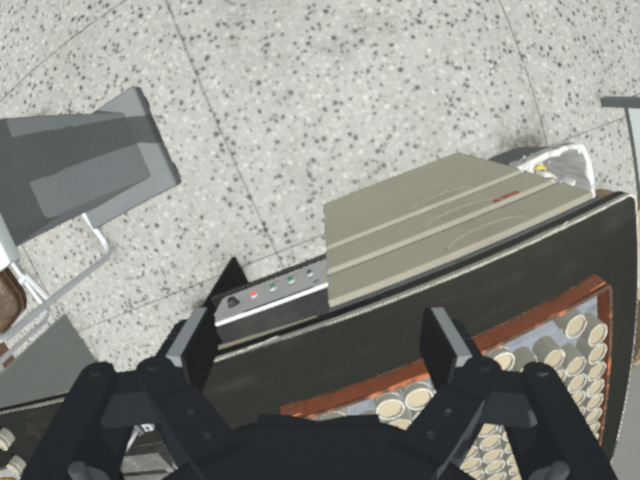

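Emit:
{"op": "step_arm", "data": {
  "moves": "-0.65 -0.4 -0.625 0 0 0 1;-0.65 -0.4 -0.625 0 0 0 1;-0.65 -0.4 -0.625 0 0 0 1;-0.65 0 -0.625 0 0 0 1;-0.65 0 -0.625 0 0 0 1;-0.65 0 -0.625 0 0 0 1;-0.65 0 -0.625 0 0 0 1;-0.65 0 -0.625 0 0 0 1;-0.65 0 -0.625 0 0 0 1;-0.65 0 -0.625 0 0 0 1;-0.65 0 -0.625 0 0 0 1;-0.65 0 -0.625 0 0 0 1;0 0.45 0 0 -1 0 1;0 0.45 0 0 -1 0 1;0 0.45 0 0 -1 0 1;0 0.45 0 0 -1 0 1;0 0.45 0 0 -1 0 1;0 0 0 0 0 0 1;0 0 0 0 0 0 1"
}}

```text
clock: 3.1
eef_pos: [445.9, 97.5, 152.1]
tool_rot: [-1.571, -0.0, 1.777]
force: [1.0, 0.0, 0.1]
width: 85.3
```

Run:
```python
from h import *
s=ctrl.read_state();p=get_image("wrist");cv2.imwrite("pics/w1.png",p["color"])
for t in["fixture","seat","spigot_top","handle_hinge","handle_grip"]:
    print(t,[(np.round(r["position"]),round(r["conf"],2)) for r in nets.place_of(p,t)[:3]])
np.savez("w1.npz",c=p["color"])
cv2.imwrite("pics/w1c.png",cv2.resize(p["color"][100:340,200:440],None,fx=2.5,fy=2.5,interpolation=cv2.INTER_CUBIC))
```

```text
fixture [(array([446.,  93.,   1.]), 0.92), (array([443., 182.,  86.]), 0.56), (array([ 526., -276.,    1.]), 0.24)]
seat [(array([444.,  94.,  24.]), 0.65)]
spigot_top [(array([442.,  96.,  51.]), 0.96), (array([530., 363.,   3.]), 0.27)]
handle_hinge [(array([440., 212.,  72.]), 0.78), (array([ 524., -279.,    1.]), 0.35)]
handle_grip [(array([438., 262., 159.]), 0.7), (array([446.,  95.,   1.]), 0.61)]
```

View pics/w1.png

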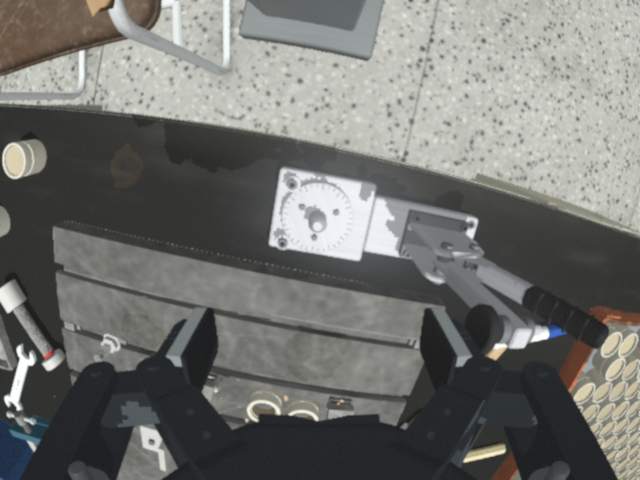

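View pics/w1c.png

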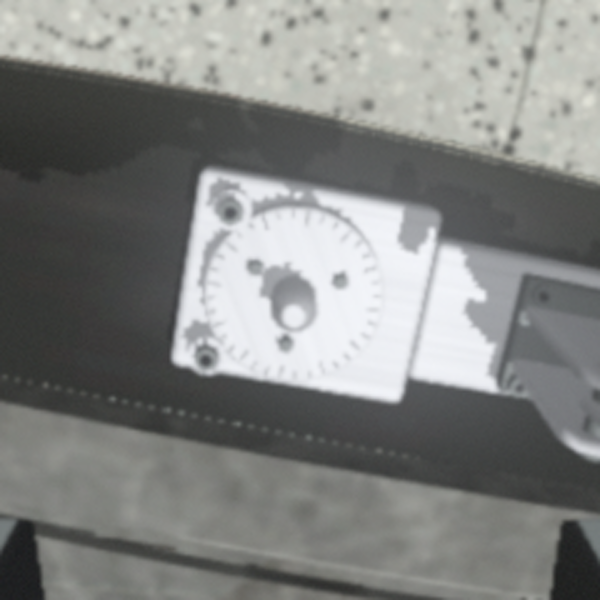

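Run:
```python
from h import *
s=ctrl.read_state();p=get_image("wrist")
pin=np.array([wrist_plane(p,s,200+u/2.5,100+v/2.5,28.5)[:2] for u,v in[(254.5,267),(341,280),(285.5,342)]])
c=pin.mean(0);d=pin-c
print(pin,c,np.hypot(*d.T),np.degrees(np.arctan2(d[:,1],d[:,0])), )
a=np.arctan2(d[:,1],d[:,0]);print(np.angle(np.exp(3j*a).mean())/3)
# plate corners
for u,v in [(205,170),(440,215),(405,402),(175,363)]: print(wrist_plane(p,s,200+u/2.5,100+v/2.5,15)[:2])
sp=wrist_plane(p,s,200+294/2.5,100+314/2.5,49);print("spig",sp)
```

```text
[[435.45019996  82.05458213]
 [433.83704755 110.40907465]
 [458.31875656  97.11247101]] [442.53533469  96.52537593] [16.11220058 16.38344558 15.79433716] [-116.0871177   122.06758794    2.13024587]
0.047182714454142856
[409.49671759  59.38936199]
[407.77652681 139.42653982]
[475.63327092 144.03308218]
[478.24626562  61.44442512]
spig [442.52666472  96.70259311  49.        ]
```

Emit:
{"op": "step_arm", "data": {
  "moves": "-0.87 0 0.307 0 0 0 1;-0.87 0 0.307 0 0 0 1;-0.87 0 0.307 0 0 0 1;-0.87 0 0.307 0 0 0 1;-0.87 0 0.307 0 0 0 1;-0.87 0 0.307 0 0 0 1;-0.87 0 0.307 0 0 0 1;-0.87 0 0.307 0 0 0 1;-0.87 0 0.307 0 0 0 1;-0.87 0 0.307 0 0 0 1;0 0.7 0 0 0 0 1;0 0.7 0 0 0 0 1;0 0.7 0 0 0 0 1;0 0 0 0 0 0 1"
}}

```text
clock: 4.85
eef_pos: [383.3, -357.6, 43.4]
tool_rot: [-1.566, -0.007, 1.78]
force: [-1.0, 1.2, -0.4]
width: 85.4
```

Run:
```python
from h import *
s=ctrl.read_state();print(s["eef_pos"],s["tool_rot"],s["qpos"]);p=get_image("wrist");cv2.imwrite("pics/w2.png",p["color"])
for t in["dog_bush","plain_bush","hex_key"]:
    print(t,[(np.round(r["position"]),round(r["conf"],2)) for r in nets.place_of(p,t)[:3]])
m=nets.cut_out(p,"dog_bush")[0]["pixels"];v,u=np.nonzero(m);print(u.min(),u.max(),v.min(),v.max())
u0=max(int(u.mean())-60,0);v0=max(int(v.mean())-60,0);print(u0,v0)
cv2.imwrite("pics/w2c.png",cv2.resize(p["color"][v0:v0+120,u0:u0+120],None,fx=5,fy=5,interpolation=cv2.INTER_CUBIC))
```

```text
[ 383.28227508 -357.58912219   43.35776211] [-1.56578372 -0.00657526  1.77957889] [ 0.70131309  0.69916112 -0.00609334  1.99082647  0.00857407  0.45989609
  2.4685295 ]
dog_bush [(array([ 442., -352.,   -2.]), 0.58)]
plain_bush [(array([ 525., -278.,    3.]), 0.66)]
hex_key [(array([ 456., -461.,    0.]), 0.88)]
273 339 314 394
245 292
```

View pics/w2c.png

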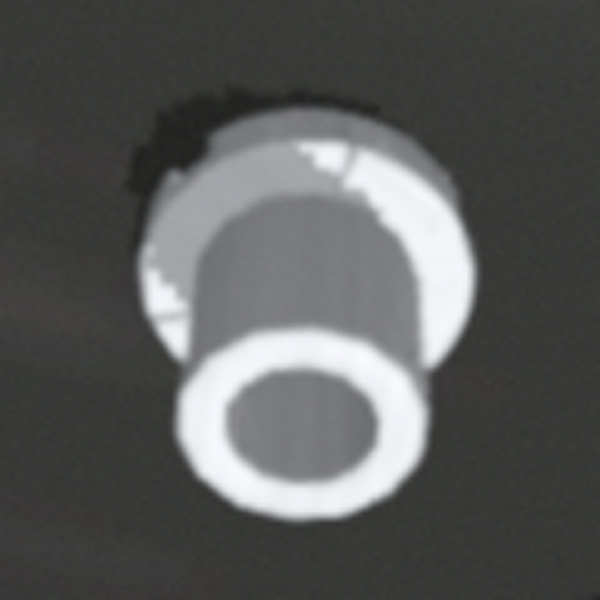

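View pics/w2.png

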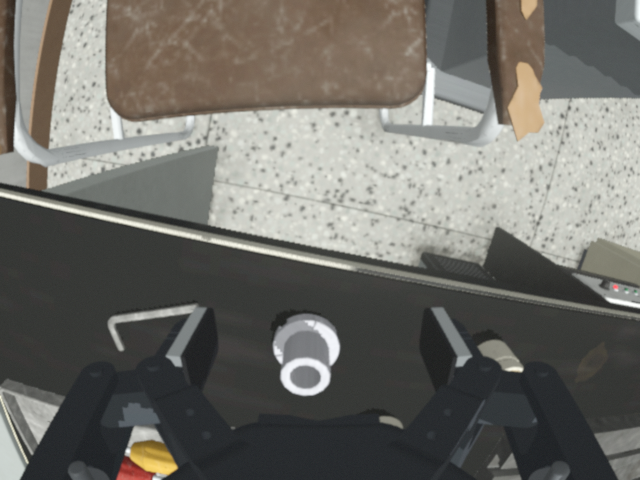

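Run:
```python
from h import *
c=cv2.imread("pics/w2.png")[306:362,266:346].astype(float)
c=255*(np.clip(c,0,255)/255)**0.5
cv2.imwrite("pics/w2d.png",cv2.resize(c.astype(np.uint8),None,fx=10,fy=10,interpolation=cv2.INTER_LINEAR))
```

```text
(no output)
```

View pics/w2d.png

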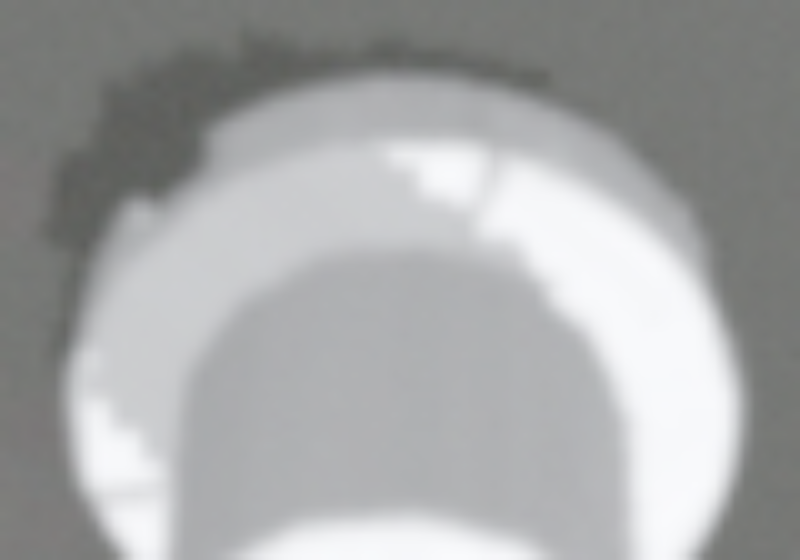

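Run:
```python
from h import *
from scipy.optimize import least_squares
s=ctrl.read_state();p=get_image("wrist")
W=lambda u,v,z: wrist_plane(p,s,266+u/10-.05*9,306+v/10-.45,z)[:2]
P=np.array([W(u,v,9) for u,v in[(742,410),(690,260),(600,190),(520,155),(400,138),(300,155),(215,195),(68,400)]])
r=least_squares(lambda q:np.hypot(*(P-q[:2]).T)-q[2],[448,-353,22]);print(r.x,r.fun)
c=r.x[:2]
# neck rim top, outer (z=40), from w2c crop 5x at 245,292
Q=np.array([wrist_plane(p,s,245+u/5-.4,292+v/5-.4,40)[:2] for u,v in[(176,420),(428,415),(302,520),(302,327)]])
r2=least_squares(lambda q:np.hypot(*(Q-q[:2]).T)-q[2],[448,-353,15]);print(r2.x,r2.fun)
for a in[(490,165),(130,492)]:
    d=W(*a,9)-c;print("seam",np.hypot(*d),np.arctan2(d[1],d[0]))
for z,a in[(0,(205,150)),(0,(140,205)),(5,(160,205)),(5,(205,175))]:
    d=W(*a,z)-c;print("notch",z,np.hypot(*d),np.arctan2(d[1],d[0]))
```

```text
[ 451.19845303 -355.10431618   22.87819027] [-0.36468684  0.28178614  0.09647659  0.18221578  0.17458021 -0.1488761
 -0.54568696  0.32419117]
[ 451.2499861  -354.99750226   15.40174788] [-0.05995916 -0.06039007  0.05445205  0.06589718]
seam 21.757176319244312 3.093674525484275
seam 20.15570931105375 -1.0674332746846742
notch 0 21.69090386138482 -2.234474915475167
notch 0 22.18422496642187 -1.939221102444323
notch 5 22.526562954835054 -2.1032339403493747
notch 5 22.208164951643525 -2.27941293153872
```

Emit:
{"op": "step_arm", "data": {
  "moves": "0 -0.4 0 0 0 0 1;0 -0.4 0 0 0 0 1;-0.115 0 -0.67 0 0 0 1;-0.115 0 -0.67 0 0 0 1;0 0 0 0 0 0 1;0 0 0 0 0 0 1"
}}

```text
clock: 5.75
eef_pos: [454.8, -357.0, 87.9]
tool_rot: [-1.572, 0.001, 1.782]
force: [-0.7, -1.1, -0.4]
width: 85.8
```

Run:
```python
from h import *
s=ctrl.read_state();print(s["eef_pos"],s["tool_rot"],s["force"]);p=get_image("wrist");cv2.imwrite("pics/w3.png",p["color"])
```

```text
[ 454.78522502 -357.00221474   87.91497083] [-1.57195987e+00  1.25631790e-03  1.78150462e+00] [-0.65869346 -1.11447665 -0.44412078]
```

View pics/w3.png

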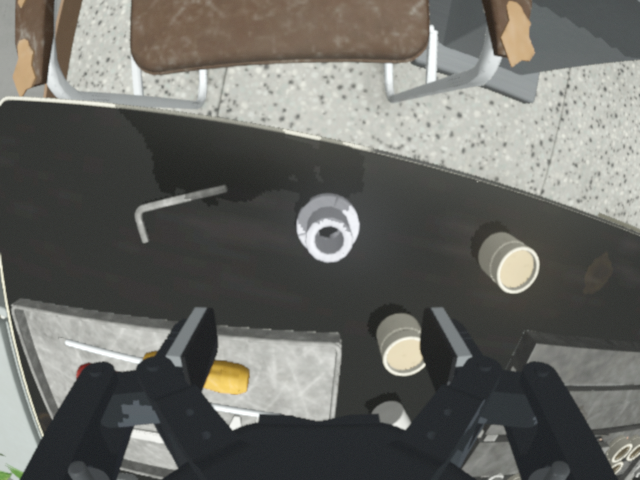

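Run:
```python
from h import *
from scipy.optimize import least_squares
s=ctrl.read_state();p=get_image("wrist")
c=p["color"][180:275,285:375]
cv2.imwrite("pics/w3c.png",cv2.resize(c,None,fx=6,fy=6,interpolation=cv2.INTER_CUBIC))
print(wrist_plane(p,s,328,242,40)); print(wrist_plane(p,s,304,242,40),wrist_plane(p,s,352,242,40),s["eef_pos"])
```

```text
[ 442.79835411 -353.18310713   40.        ]
[ 445.893969   -367.62381281   40.        ] [ 439.69614199 -338.69686671   40.        ] [ 453.44222643 -357.28986457   87.60739598]
```

View pics/w3c.png

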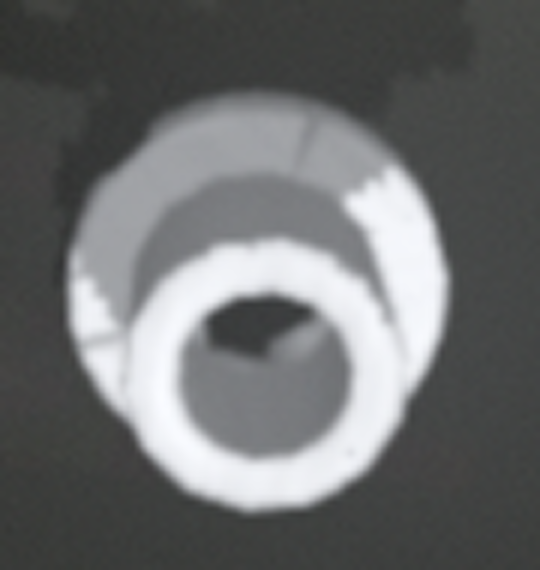

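Run:
```python
from h import *
for i in range(3):
    s=ctrl.read_state();p=get_image("wrist")
    m=nets.cut_out(p,"dog_bush")[0]["pixels"];v,u=np.nonzero(m)
    print(s["clock"],s["eef_pos"].round(1),s["tool_rot"].round(4),s["qpos"].round(4),u.mean(),v.mean(),u.min(),u.max(),v.min(),v.max())
s=ctrl.read_state();c=cv2.cvtColor(p["color"],cv2.COLOR_BGR2GRAY)
print(wrist_plane(p,s,329.5-.4,242.5-.4,40))
for n in("top","side"):
    p=get_image(n);m=nets.cut_out(p,"dog_bush")
    if m:
        m=m[0]["pixels"];v,u=np.nonzero(m);print(n,u.min(),u.max(),v.min(),v.max(),[proj(p,X) for X in([451,-355,0],[443,-353,0],[451,-355,40],[443,-353,40])])
        cv2.imwrite(f"pics/{n}4.png",cv2.resize(p["color"][int(v.mean())-40:int(v.mean())+40,int(u.mean())-40:int(u.mean())+40],None,fx=7,fy=7,interpolation=cv2.INTER_CUBIC));print(u.mean(),v.mean())
```

```text
5.85 [ 452.8 -357.5   87.4] [-1.5701e+00  3.0000e-04  1.7792e+00] [ 0.6163  0.6764  0.0046  1.8316 -0.0036  0.6338  2.402 ] 327.42464040025015 229.51313320825517 296 358 196 265
5.95 [ 452.6 -357.6   87.1] [-1.57    0.      1.7785] [ 0.6168  0.6768  0.0045  1.8317 -0.0038  0.6336  2.4019] 327.5031466331026 229.86312146003775 295 358 197 265
6.05 [ 452.9 -357.5   87. ] [-1.5703 -0.      1.7788] [ 0.6167  0.6773  0.0042  1.8313 -0.0039  0.6334  2.4019] 327.77464788732397 229.480071920887 296 359 195 266
[ 442.24622682 -352.6845079    40.        ]
top 419 426 279 286 [(np.float64(427.6265297423778), np.float64(278.8091041257084)), (np.float64(426.8937845192417), np.float64(281.9599991963421)), (np.float64(430.98406210740757), np.float64(276.5588616836891)), (np.float64(430.235017072392), np.float64(279.79472997529854))]
422.24444444444447 282.1333333333333
side 254 300 175 269 [(np.float64(363.26768090838993), np.float64(369.4555873725934)), (np.float64(359.43788814385437), np.float64(369.9541764395753)), (np.float64(364.31037270494863), np.float64(355.1297396889255)), (np.float64(360.41404566894676), np.float64(355.6189358548578))]
271.59763313609466 231.46213017751478
```

Run:
```python
import cv2
a=cv2.imread("pics/top0.png")[262:302,408:448];b=cv2.imread("pics/side0.png")[340:390,337:387]
import numpy as np
o=np.hstack([cv2.resize(a,(400,400),interpolation=2),cv2.resize(b,(400,400),interpolation=2)])
cv2.imwrite("pics/ts.png",o)
```

```text
(no output)
```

View pics/ts.png

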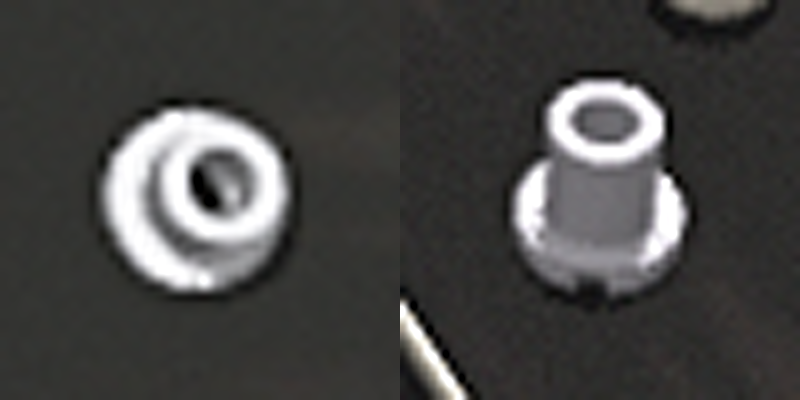

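Emit:
{"op": "step_arm", "data": {
  "moves": "0.1 0 0.15 0 0 0 1;0 0.45 0 0 0 0 1;0 0.45 0 0 0 0 1;0 0 0 0 0 0 1;0 0 0 0 0 0 1;0 0 0 0 0 0 1"
}}

```text
clock: 6.95
eef_pos: [445.9, -354.3, 42.8]
tool_rot: [-1.572, 0.001, 1.78]
force: [0.5, -0.5, 0.2]
width: 85.4
```

Run:
```python
from h import *
s=ctrl.read_state();print(s["eef_pos"],s["tool_rot"],s["force"]);p=get_image("wrist");cv2.imwrite("pics/w5.png",p["color"])
cv2.imwrite("pics/w5c.png",cv2.resize(p["color"][200:480,160:480],None,fx=2.4,fy=2.1))
```

```text
[ 445.92083762 -354.26704356   42.79381825] [-1.57176685e+00  1.16964131e-03  1.77989592e+00] [ 0.51392534 -0.52992991  0.24639741]
```

View pics/w5.png

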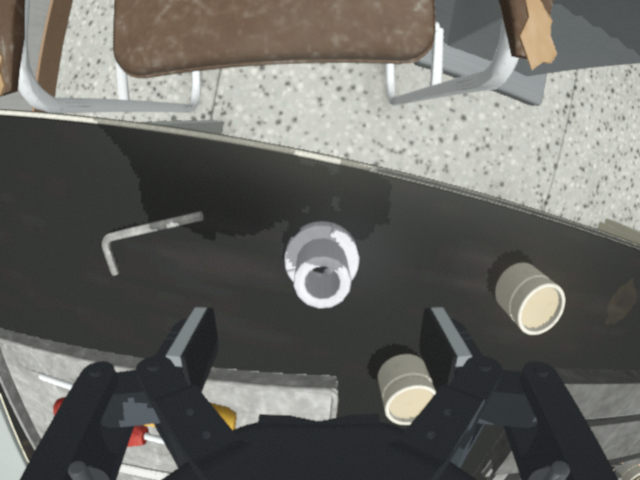

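Emit:
{"op": "step_arm", "data": {
  "moves": "0.03 0.2 0.05 0 0 0 1;0 0.2 0 0 0 0 1;0 0.2 0 0 0 0 1;0 0 0 0 0 0 1;0 0 0 0 0 0 1;0 0 0 0 0 0 0;0 0 0 0 0 0 0;0 0 0 0 0 0 0;0 0 0 0 0 0 0;0 0 0 0 0 0 0;0 0 0 0 0 0 0;0 0 0 0 0 0 0"
}}

```text
clock: 8.2
eef_pos: [443.6, -353.5, 12.9]
tool_rot: [-1.572, 0.002, 1.78]
force: [-0.4, 0.2, 7.5]
width: -0.0
```

Run:
```python
from h import *
s=ctrl.read_state();print(s["eef_pos"],s["tool_rot"],s["force"],s["width"]);p=get_image("wrist");cv2.imwrite("pics/w6.png",p["color"])
```

```text
[ 443.56796495 -353.52222744   12.91509381] [-1.57231828e+00  1.70190413e-03  1.77994957e+00] [-0.35851808  0.17382102  7.52418266] -0.026843977940489684
```

View pics/w6.png

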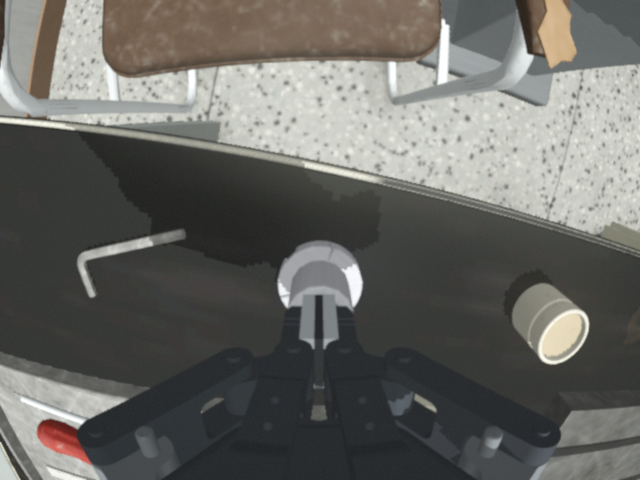

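Run:
```python
from h import *
c=cv2.imread("pics/w6.png")[225:375,245:395];cv2.imwrite("pics/w6c.png",cv2.resize(c,None,fx=4,fy=4,interpolation=2))
p=get_image("side");cv2.imwrite("pics/s6.png",cv2.resize(p["color"][290:410,290:430],None,fx=5,fy=5,interpolation=2))
```

```text
(no output)
```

View pics/w6c.png

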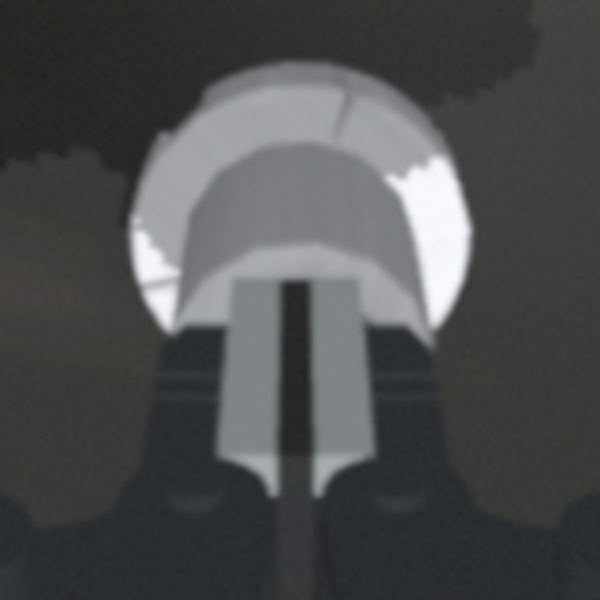

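View pics/s6.png

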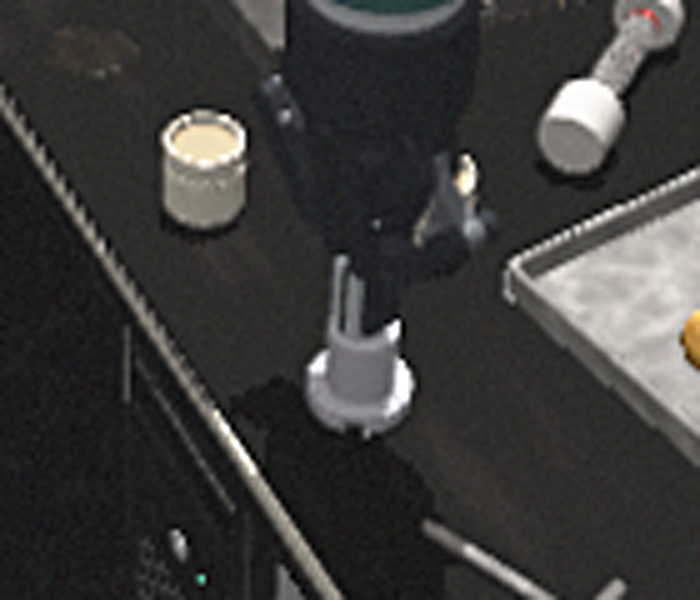

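Emit:
{"op": "step_arm", "data": {
  "moves": "0 -0.1 0 0 0 0 0;0 -0.1 0 0 0 0 0;0 0 0 0 0 0 0"
}}

```text
clock: 8.6
eef_pos: [443.1, -353.2, 22.5]
tool_rot: [-1.572, 0.001, 1.78]
force: [0.6, -0.5, 1.0]
width: 0.2
```

Run:
```python
from h import *
s=ctrl.read_state();print(s["eef_pos"],s["tool_rot"],s["force"],s["torque"],s["width"]);p=get_image("wrist")
c=p["color"][225:375,245:395]
p=get_image("side");d=p["color"][300:390,310:400]
cv2.imwrite("pics/w7.png",np.hstack([cv2.resize(c,(400,400),interpolation=2),cv2.resize(d,(400,400),interpolation=2)]))
```

```text
[ 443.0721794  -353.19402408   22.54585485] [-1.57153830e+00  8.69289949e-04  1.77992212e+00] [ 0.61611386 -0.45687042  1.00444729] [-0.05373723  0.01640096  0.02132303] 0.2157844332495635
```

View pics/w7.png

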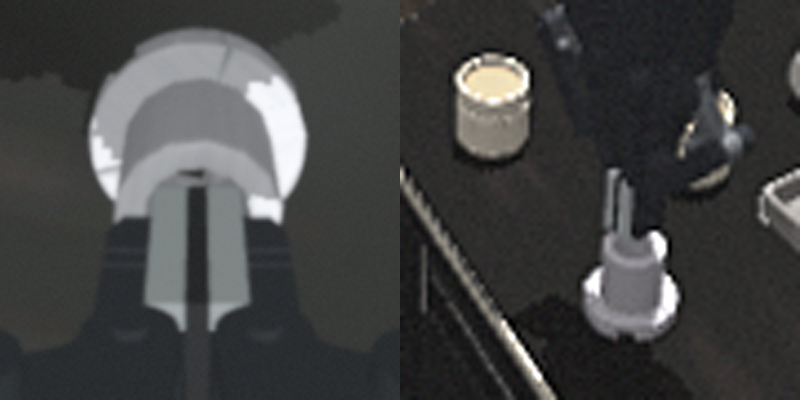

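Emit:
{"op": "step_arm", "data": {
  "moves": "0 -0.3 0 0 0 0 0;0 0 0 0 0 0 1;0 0 0 0 0 0 1;0 0 0 0 0 0 1;0 0 0 0 0 0 1;0 0 0 0 0 0 1;0 0.3 0 0 0 0 1;0 0.2 0 0 0 0 1;0 0.2 0 0 0 0 1;0 0 0 0 0 0 1;0 0 0 0 0 0 1"
}}

```text
clock: 9.8
eef_pos: [442.5, -352.7, 1.5]
tool_rot: [-1.57, -0.001, 1.78]
force: [-0.4, 0.3, -0.1]
width: 85.7
```

Run:
```python
from h import *
s=ctrl.read_state();print(s["eef_pos"],s["tool_rot"],s["force"],s["width"]);p=get_image("wrist")
c=p["color"][180:400,170:470]
p=get_image("side");d=p["color"][290:400,290:440]
cv2.imwrite("pics/w8.png",np.hstack([cv2.resize(c,(400,293),interpolation=2),cv2.resize(d,(400,293),interpolation=2)]))
```

```text
[ 442.52417315 -352.73008189    1.48707686] [-1.57028914e+00 -5.66458474e-04  1.77998959e+00] [-0.44150571  0.28644673 -0.08091468] 85.68143460024599
```

View pics/w8.png

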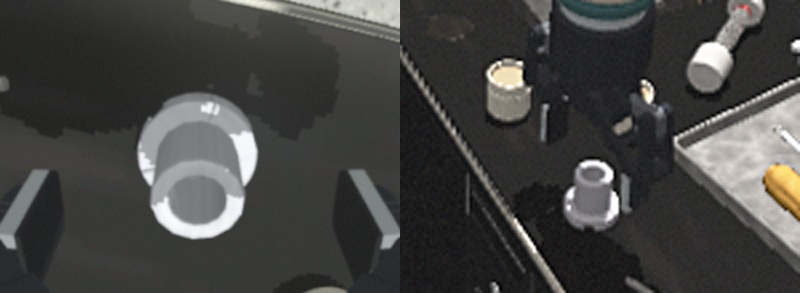

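Run:
```python
from h import *
p=get_image("side");s=ctrl.read_state()
R=Ro.from_euler('xyz',s["tool_rot"]).as_matrix()
for sx in(-1,1):
  for b in(0,13,26,40):
    X=s["eef_pos"]+R@np.array([sx*44,-b,0]);u,v=proj(p,X);print(sx,b,(u-290)*400/150,(v-290)*293/110)
    if sx: cv2.circle(p["color"],(int(u),int(v)),0,(0,0,255),-1)
```

```text
-1 0 222.57419474056724 244.17582892217874
-1 13 223.63738421303032 231.76885283654101
-1 26 224.71306420118145 219.21611766143567
-1 40 225.88571156549568 205.531813797681
1 0 149.99606788006562 179.36044345239807
1 13 150.60453769273894 167.19248235317156
1 26 151.21980871572032 154.8885130893146
1 40 151.89014595438312 141.48334939257444
```

Emit:
{"op": "step_arm", "data": {
  "moves": "0 0.2 0 0 0 0 1;0 0.17 0 0 0 0 1;0 0 0 0 0 0 1;0 0 0 0 0 0 0.5;0 0 0 0 0 0 0;0 0 0 0 0 0 0;0 0 0 0 0 0 0;0 0 0 0 0 0 0;0 0 0 0 0 0 0;0 0 0 0 0 0 0"
}}

```text
clock: 10.95
eef_pos: [443.0, -353.1, -16.3]
tool_rot: [-1.571, 0.001, 1.78]
force: [-0.6, 0.2, 5.5]
width: 27.6
```

Run:
```python
from h import *
s=ctrl.read_state();print(s["eef_pos"],s["tool_rot"],s["force"],s["width"]);p=get_image("wrist")
c=p["color"][180:400,170:470]
p=get_image("side");d=p["color"][290:400,290:440]
cv2.imwrite("pics/w9.png",np.hstack([cv2.resize(c,(400,293),interpolation=2),cv2.resize(d,(400,293),interpolation=2)]))
```

```text
[ 442.99659575 -353.12277068  -16.27919615] [-1.57130252e+00  5.96012230e-04  1.77998866e+00] [-0.64407154  0.24643359  5.50486267] 27.63212785202783
```

View pics/w9.png

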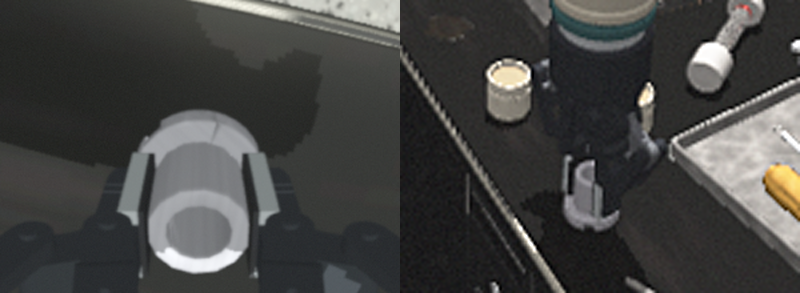

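Emit:
{"op": "step_arm", "data": {
  "moves": "0 -0.2 0 0 0 0 0;0 -0.6 0 0 0 0 0;0 -0.6 0 0 0 0 0;0 -0.6 0 0 0 0 0;0.4 0 -0.085 0 0 0 0;0.8 0 -0.169 0 0 0 0;0.8 0 -0.169 0 0 0 0;0.8 0 -0.169 0 0 0 0;0.8 0 -0.169 0 0 0 0;0.8 0 -0.169 0 0 0 0;0.8 0 -0.169 0 0 0 0;0.8 0 -0.169 0 0 0 0;0.8 0 -0.169 0 0 0 0;0.8 0 -0.169 0 0 0 0;0.8 0 -0.169 0 0 0 0;0.4 0 -0.085 0 0 0 0;0 0 0 0 -0.667 0 0;0 0 0 0 0 0 0;0 0 0 0 0 0 0"
}}

```text
clock: 12.95
eef_pos: [442.1, 96.3, 83.4]
tool_rot: [-1.57, 0.0, 1.858]
force: [0.1, 0.5, -0.6]
width: 27.8
```

Run:
```python
from h import *
s=ctrl.read_state();print(s["eef_pos"],s["tool_rot"],s["force"],s["width"]);p=get_image("wrist")
cv2.imwrite("pics/w10.png",p["color"])
c=p["color"][150:390,190:450];cv2.imwrite("pics/w10c.png",cv2.resize(c,None,fx=2.5,fy=2.5,interpolation=2))
p=get_image("side");d=p["color"][150:290,200:340]
cv2.imwrite("pics/s10.png",cv2.resize(d,None,fx=4,fy=4,interpolation=2))
```

```text
[442.06799293  96.34344814  83.40580205] [-1.57038819e+00  8.44439616e-05  1.85769121e+00] [ 0.05263921  0.45331011 -0.63273024] 27.802682491112297
```

View pics/w10c.png

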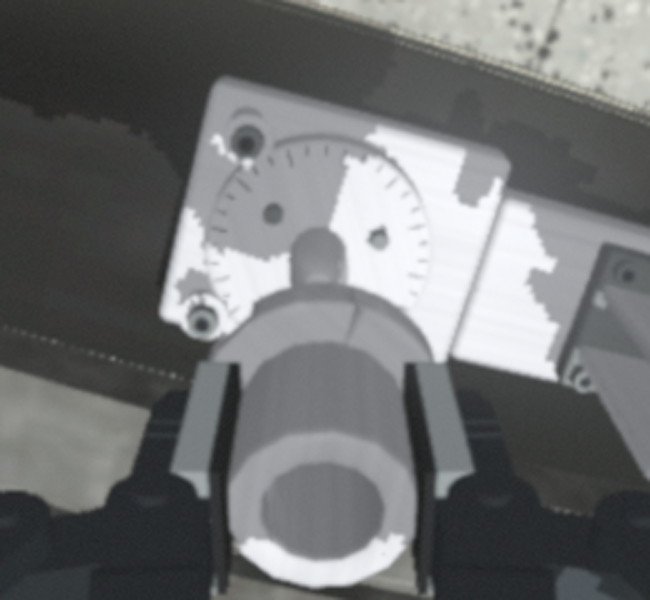

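View pics/s10.png

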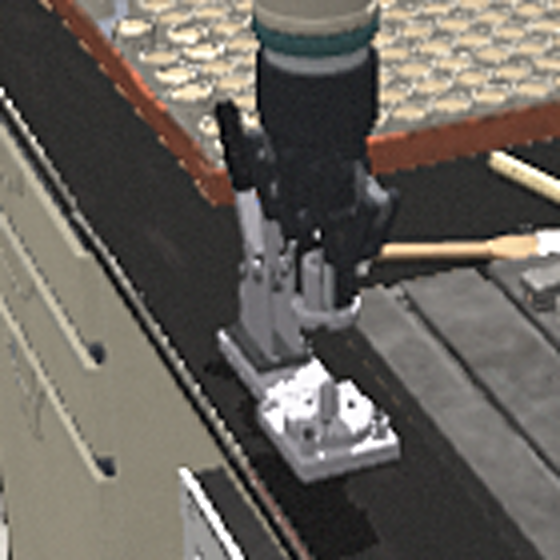

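Run:
```python
from h import *
s=ctrl.read_state();p=get_image("wrist");print(s["eef_pos"])
W=lambda u,v,z: wrist_plane(p,s,190+u/2.5-.3,150+v/2.5-.3,z)[:2].round(1)
zb=s["eef_pos"][2]+16.3
print("rim",W(322,508,zb+40),W(229,505,zb+40),W(416,505,zb+40),W(322,587,zb+40),W(322,430,zb+40))
a,b=W(273,213,28.5),W(378,238,28.5);print("pins",a,b,np.hypot(*(a-b)))
th=0.047;e=lambda k:16*np.array([np.cos(th+k*2*np.pi/3),np.sin(th+k*2*np.pi/3)])
d=b-a; print("center",a-e(2),b-e(1), "ang",np.arctan2(d[1],d[0])-np.pi/2)
print("seam",W(362,305,zb+9),W(352,333,zb+9),"flange",W(212,360,zb+9),W(436,360,zb+9))
print("ring l/r",W(430,240,25),W(207,240,25))
```

```text
[442.22205399  95.99914662  83.37050911]
rim [441.   96.3] [444.5  83.1] [436.7 109.5] [455.8 100.7] [428.   92.5]
pins [434.2  81.3] [433.1 108.8] 27.521991207032965
center [441.54015427  95.51696646] [441.74217699  95.33475671] ang 0.03997868712328878
seam [420.3  97.2] [425.8  97.1] flange [437.7  75.4] [426.7 112.7]
ring l/r [430.8 122.5] [447.3  66.8]
```

Emit:
{"op": "step_arm", "data": {
  "moves": "-0.02 0.3 0 0 -0.33 0 0;0 0.3 0 0 0 0 0;0 0.3 0 0 0 0 0;0 0.1 0 0 0 0 0;0 0 0 0 0 0 0;0 0 0 0 0 0 0"
}}

```text
clock: 13.7
eef_pos: [442.9, 95.7, 33.6]
tool_rot: [-1.571, 0.0, 1.899]
force: [0.5, 0.3, -1.2]
width: 28.2
```

Run:
```python
from h import *
s=ctrl.read_state();print(s["eef_pos"],s["tool_rot"],s["force"],s["torque"],s["width"]);p=get_image("wrist")
c=p["color"][150:390,190:450]
p=get_image("side");d=p["color"][200:280,240:320]
cv2.imwrite("pics/w11.png",np.hstack([cv2.resize(c,(400,400),interpolation=2),cv2.resize(d,(400,400),interpolation=2)]))
```

```text
[442.89198603  95.66248403  33.63923652] [-1.57117394e+00  1.11465807e-04  1.89888437e+00] [ 0.50001629  0.26761313 -1.18829684] [ 0.00775662 -0.02153398  0.00244728] 28.249037440125022
```

View pics/w11.png

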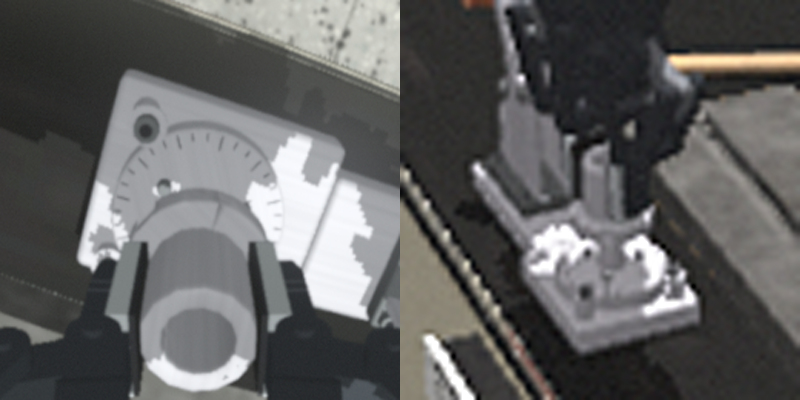

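Emit:
{"op": "step_arm", "data": {
  "moves": "0 0.05 0 0 0 0 0;0 0.05 0 0 0 0 0;0 0.05 0 0 0 0 0;0 0 0 0 0 0 0"
}}

```text
clock: 14.2
eef_pos: [442.4, 95.9, 25.5]
tool_rot: [-1.57, -0.0, 1.9]
force: [0.2, 0.6, -2.0]
width: 27.8
```

Emit:
{"op": "step_arm", "data": {
  "moves": "0 0.05 0 0 0 0 0;0 0.05 0 0 0 0 0;0 0.05 0 0 0 0 0;0 0 0 0 0 0 0;0 0 0 0 0 0 0"
}}

```text
clock: 14.7
eef_pos: [442.5, 95.9, 18.2]
tool_rot: [-1.57, -0.0, 1.9]
force: [-0.6, 0.1, -2.2]
width: 27.8
```

Over the spigot with no side load. Continuing down to the pins.

Emit:
{"op": "step_arm", "data": {
  "moves": "0 0.04 0 0 0 0 0;0 0.04 0 0 0 0 0;0 0.02 0 0 0 0 0;0 0 0 0 0 0 0;0 0 0 0 0 0 0"
}}

```text
clock: 15.2
eef_pos: [442.6, 95.9, 13.3]
tool_rot: [-1.571, -0.0, 1.9]
force: [-0.1, 0.8, -1.2]
width: 28.3
```

Emit:
{"op": "step_arm", "data": {
  "moves": "0 0.02 0 0 0 0 0;0 0.02 0 0 0 0 0;0 0 0 0 0 0 0;0 0 0 0 0 0 0"
}}

```text
clock: 15.6
eef_pos: [442.6, 95.9, 11.3]
tool_rot: [-1.571, 0.0, 1.9]
force: [-0.3, -1.7, -1.3]
width: 27.9
```

Emit:
{"op": "step_arm", "data": {
  "moves": "0 0.02 0 0 0 0 0;0 0.02 0 0 0 0 0;0 0 0 0 0 0 0;0 0 0 0 0 0 0"
}}

```text
clock: 16.0
eef_pos: [442.6, 95.9, 9.3]
tool_rot: [-1.571, 0.0, 1.9]
force: [-0.7, 0.6, -1.2]
width: 27.7
```

Emit:
{"op": "step_arm", "data": {
  "moves": "0 0.02 0 0 0 0 0;0 0 0 0 0 0 0;0 0 0 0 0 0 0"
}}

```text
clock: 16.3
eef_pos: [442.7, 95.9, 8.7]
tool_rot: [-1.571, -0.0, 1.9]
force: [-0.0, -0.3, 4.2]
width: 27.9
```

Run:
```python
from h import *
s=ctrl.read_state();print(s["eef_pos"],s["tool_rot"],s["force"],s["torque"],s["width"]);p=get_image("wrist")
c=p["color"][150:390,190:450]
p=get_image("side");d=p["color"][200:280,240:320]
cv2.imwrite("pics/w12.png",np.hstack([cv2.resize(c,(400,400),interpolation=2),cv2.resize(d,(400,400),interpolation=2)]))
```

```text
[442.72447684  95.91163539   8.66234319] [-1.57124242e+00 -1.27766364e-04  1.89959088e+00] [-0.04501004 -0.29007451  4.1540249 ] [-0.03012888  0.14687463 -0.03838736] 27.899756219273616
```

View pics/w12.png

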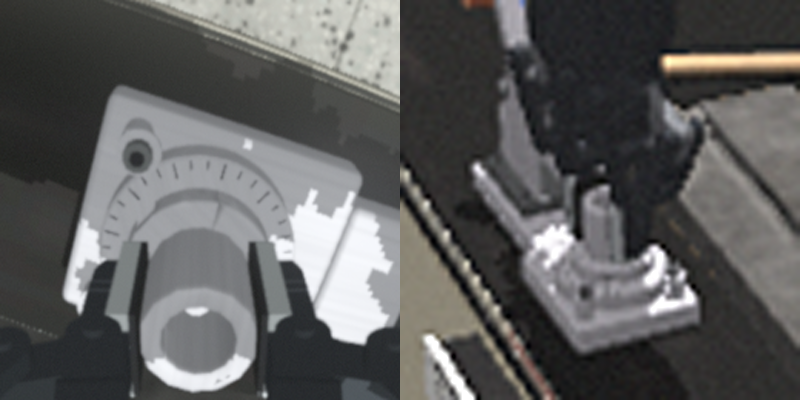

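Emit:
{"op": "step_arm", "data": {
  "moves": "0 0 0 0 -0.4 0 0;0 0 0 0 -0.4 0 0;0 0 0 0 0 0 0;0 0 0 0 0 0 0"
}}

```text
clock: 16.8
eef_pos: [442.7, 95.5, 8.6]
tool_rot: [-1.571, 0.0, 1.995]
force: [-0.5, -1.2, 5.9]
width: 28.0
```

Run:
```python
from h import *
s=ctrl.read_state();print(s["eef_pos"],s["tool_rot"],s["force"],s["torque"],s["width"])
```

```text
[442.72149402  95.51497832   8.64950215] [-1.57110847e+00  2.01664051e-04  1.99461455e+00] [-0.49218062 -1.17333373  5.94858257] [-0.20266071  0.14230352 -0.09687776] 28.04992798965056
```

Emit:
{"op": "step_arm", "data": {
  "moves": "0 0 0 0 0.6 0 0;0 0 0 0 0.6 0 0;0 0 0 0 0.4 0 0;0 0 0 0 0 0 0;0 0 0 0 0 0 0"
}}

```text
clock: 17.3
eef_pos: [443.0, 95.9, 8.6]
tool_rot: [-1.572, -0.0, 1.803]
force: [-0.3, -0.0, 5.4]
width: 27.2
```

Run:
```python
from h import *
s=ctrl.read_state();print(s["eef_pos"],s["tool_rot"],s["force"],s["torque"],s["width"])
```

```text
[442.97350558  95.89769664   8.64305436] [-1.57164427e+00 -2.16160021e-05  1.80322945e+00] [-0.32308731 -0.02164678  5.41999807] [ 0.03438171  0.19204048 -0.04540081] 27.22966143450721
```

Emit:
{"op": "step_arm", "data": {
  "moves": "0 0 0 0 0.5 0 0;0 0 0 0 0.3 0 0;0 0 0 0 0 0 0;0 0 0 0 0 0 0"
}}

```text
clock: 17.7
eef_pos: [442.3, 95.7, 8.6]
tool_rot: [-1.57, 0.0, 1.709]
force: [-2.8, -0.7, 8.0]
width: 27.8
```

Run:
```python
from h import *
s=ctrl.read_state();print(s["eef_pos"],s["tool_rot"],s["force"],s["torque"],s["width"])
p=get_image("wrist");c=p["color"][150:390,190:450]
cv2.imwrite("pics/w13.png",cv2.resize(c,None,fx=2.5,fy=2.5,interpolation=2))
```

```text
[442.27718787  95.65176743   8.64947912] [-1.57045825e+00  6.79773692e-05  1.70915426e+00] [-2.76506277 -0.6989635   8.03112857] [-0.29917924  0.31224186  0.41533116] 27.790401013128957
```

View pics/w13.png

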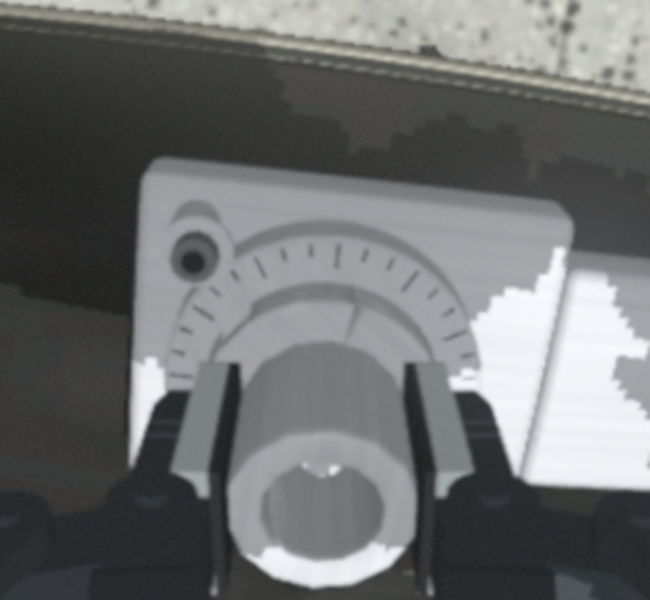

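Emit:
{"op": "step_arm", "data": {
  "moves": "0 0 0 0 -0.6 0 0;0 0 0 0 -0.6 0 0;0 0 0 0 0 0 0;0 0 0 0 0 0 0;0 0 0 0 0 0 0.6;0 0 0 0 0 0 0.6;0 0 0 0 0 0 0.6;0 0 0 0 0 0 0.6;0 0 0 0 0 0 0.6"
}}

```text
clock: 18.65
eef_pos: [442.5, 95.9, 8.2]
tool_rot: [-1.571, -0.0, 1.852]
force: [-1.0, -0.2, 0.6]
width: 51.3
```

Run:
```python
from h import *
s=ctrl.read_state();print(s["eef_pos"],s["tool_rot"],s["force"],s["torque"],s["width"])
p=get_image("wrist");c=p["color"][150:390,190:450]
cv2.imwrite("pics/w14.png",cv2.resize(c,None,fx=2.5,fy=2.5,interpolation=2))
```

```text
[442.53700317  95.89192806   8.21542221] [-1.57061541e+00 -1.82527389e-05  1.85163284e+00] [-1.01556721 -0.23603043  0.63440036] [-0.01750328  0.02003794  0.0157788 ] 51.33224992090114
```

View pics/w14.png

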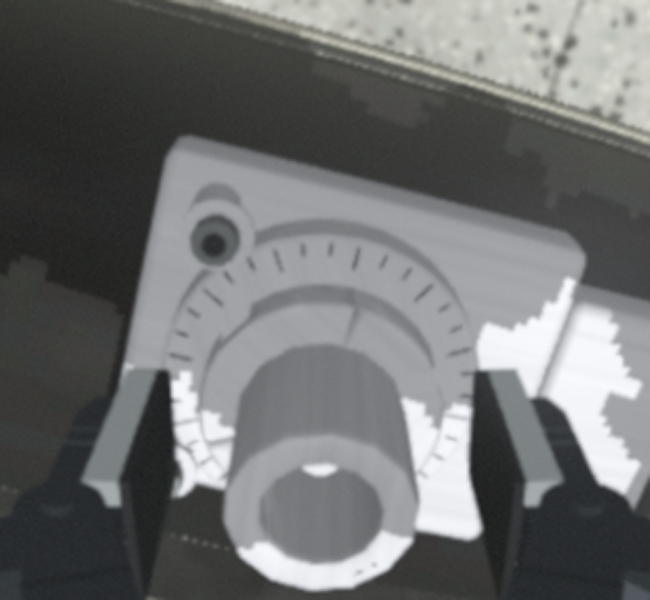

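Emit:
{"op": "step_arm", "data": {
  "moves": "0 -0.3 0 0 0 0 0.6;0 -0.6 0 0 0 0 0.6;0 -0.6 0 0 0 0 0.6;0 -0.6 0 0 0 0 0.6;0 -0.7 0 0 0 0 0.6;0 0 0 0 0 0 0.6;0 0 0 0 0 0 0.6"
}}

```text
clock: 19.4
eef_pos: [442.8, 96.3, 148.7]
tool_rot: [-1.572, -0.0, 1.852]
force: [0.1, 0.6, -0.7]
width: 51.1
```

Run:
```python
from h import *
s=ctrl.read_state();print(s["eef_pos"],s["tool_rot"],s["force"])
p=get_image("wrist");c=p["color"][100:340,190:450]
cv2.imwrite("pics/w15.png",cv2.resize(c,None,fx=2.5,fy=2.5,interpolation=2))
p=get_image("side");d=p["color"][200:280,240:320]
for X in([443,97,65],[443,97,69],[443,97,34],[443,97,25]): u,v=proj(p,X);print((u-240)*7,(v-200)*7)
cv2.imwrite("pics/s15.png",cv2.resize(d,None,fx=7,fy=7,interpolation=2))
```

```text
[442.80129948  96.28000125 148.71113589] [-1.57230231e+00 -3.90169533e-04  1.85211291e+00] [ 0.10679904  0.55551386 -0.65564571]
279.5859119124435 279.87618761940746
279.3492741234913 270.7720792389822
281.3978944576654 349.5881535238973
281.9167768818201 369.5509914422245
```

View pics/w15.png

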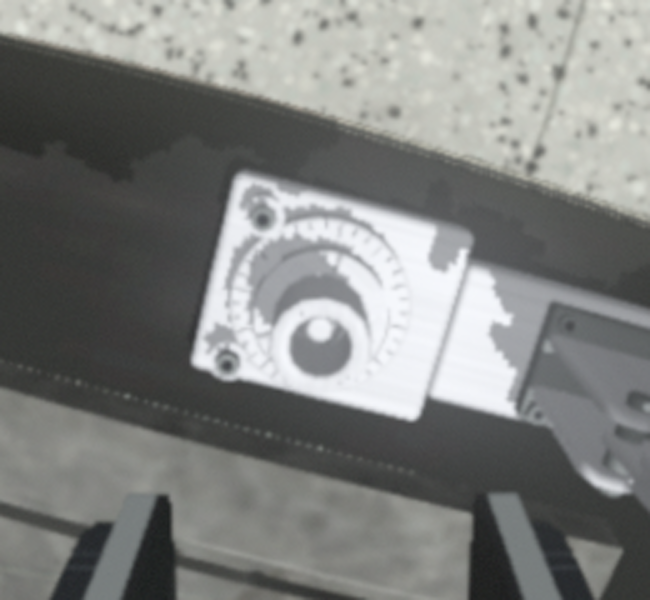

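View pics/s15.png

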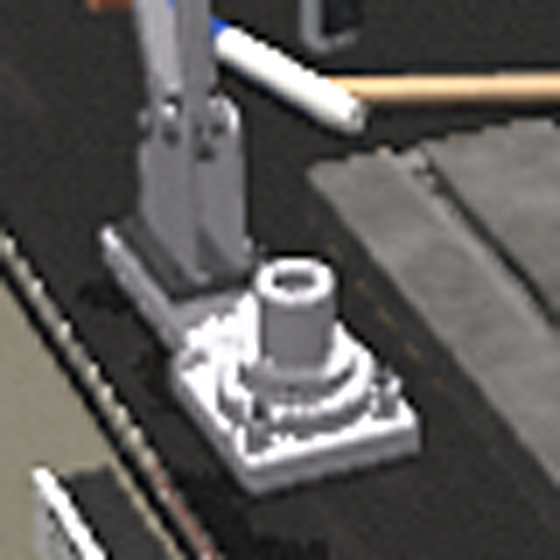

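Emit:
{"op": "step_arm", "data": {
  "moves": "0 -0.65 0 0 0 0 0.6;0 -0.65 0 0 0 0 0.6;0.784 0 -0.2 0 0 0 0.6;0.784 0 -0.2 0 0 0 0.6;0.784 0 -0.2 0 0 0 0.6;0.784 0 -0.2 0 0 0 0.6;0 0 0 0 -1 0 0.6;0 0 0 0 -1 0 0.6;0 0 0 0 -1 0 0.6;0 0 0 0 -1 0 0.6;0 0 0 0 -1 0 0.6;0 0 0 0 -1 0 0.6;0 0 0 0 -1 0 0.6;0 0 0 0 -1 0 0.6;0 0 0 0 -1 0 0.6;0 0 0 0 -1 0 0.6;0 0 0 0 -1 0 0.6;0 0 0 0 0 0 0.6"
}}

```text
clock: 21.3
eef_pos: [436.8, 257.1, 211.8]
tool_rot: [-1.57, -0.003, -3.111]
force: [0.1, 0.2, 0.0]
width: 51.2
```

Run:
```python
from h import *
s=ctrl.read_state();print(s["eef_pos"],s["tool_rot"],s["force"],s["qpos"])
p=get_image("wrist");cv2.imwrite("pics/w16.png",p["color"])
for t in["handle_hinge","handle_grip"]:
    print(t,[(np.round(r["position"]),round(r["conf"],2)) for r in nets.place_of(p,t)[:3]])
p=get_image("side");d=p["color"][80:280,200:360]
cv2.imwrite("pics/s16.png",cv2.resize(d,None,fx=3,fy=3,interpolation=2))
```

```text
[436.80572137 257.087105   211.7805572 ] [-1.56980420e+00 -3.02369205e-03 -3.11149826e+00] [0.06016953 0.23902567 0.00565088] [-0.6387759   0.41730257  0.0729954   1.90005894 -0.04107569  0.82874219
  2.62752386]
handle_hinge [(array([439., 212.,  72.]), 0.69), (array([529., 359.,   1.]), 0.47)]
handle_grip [(array([437., 260., 155.]), 0.57)]
```

View pics/w16.png

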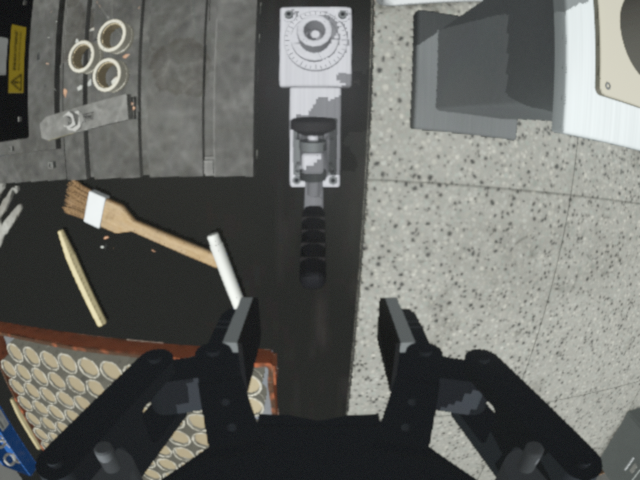

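View pics/s16.png

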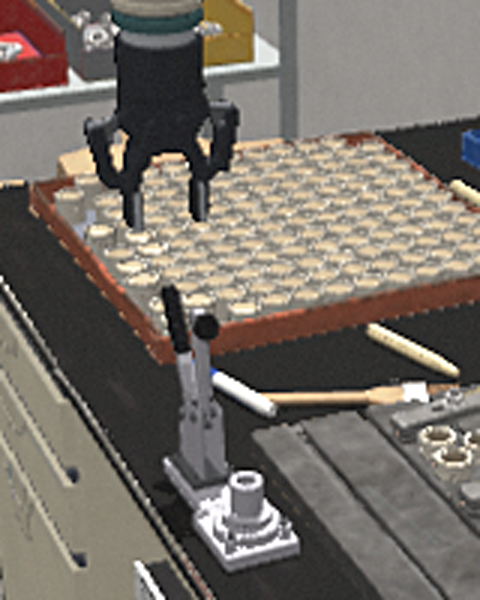

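Run:
```python
from h import *
s=ctrl.read_state();p=get_image("wrist")
print(s["eef_pos"])
for u,v,z in[(313,285,174),(313,265,182),(313,210,120),(302,245,155),(325,245,155),(302,208,125),(325,208,125),(316,34,65)]: print(u,v,z,wrist_plane(p,s,u,v,z).round(1))
```

```text
[437.32123048 257.3900714  212.66019576]
313 285 174 [438.3 274.5 174. ]
313 265 182 [438.6 258.  182. ]
313 210 120 [439.8 240.1 120. ]
302 245 155 [446.1 255.2 155. ]
325 245 155 [431.2 254.7 155. ]
302 208 125 [447.6 237.7 125. ]
325 208 125 [431.3 237.2 125. ]
316 34 65 [441.9 100.3  65. ]
```

Emit:
{"op": "step_arm", "data": {
  "moves": "-0.03 0.5 0 0 0 0 0.6;0 0.5 0 0 0 0 0.6;0 0.5 0 0 0 0 0.6;0 0.3 0 0 0 0 0.6;0 0.2 0 0 0 0 0.6;0 0 0 0 0 0 0.6;0 0 0 0 0 0 0.6"
}}

```text
clock: 22.25
eef_pos: [439.4, 257.9, 113.7]
tool_rot: [-1.571, 0.001, -3.112]
force: [0.4, -0.4, 0.2]
width: 51.4
```

Run:
```python
from h import *
s=ctrl.read_state();print(s["eef_pos"],s["tool_rot"],s["force"])
p=get_image("wrist");cv2.imwrite("pics/w17.png",p["color"])
p=get_image("side");d=p["color"][80:280,200:360]
cv2.imwrite("pics/s17.png",cv2.resize(d,None,fx=3,fy=3,interpolation=2))
```

```text
[439.37470293 257.94173174 113.65230498] [-1.57108417e+00  5.07254703e-04 -3.11183299e+00] [ 0.36561515 -0.35032944  0.1563234 ]
```

View pics/w17.png

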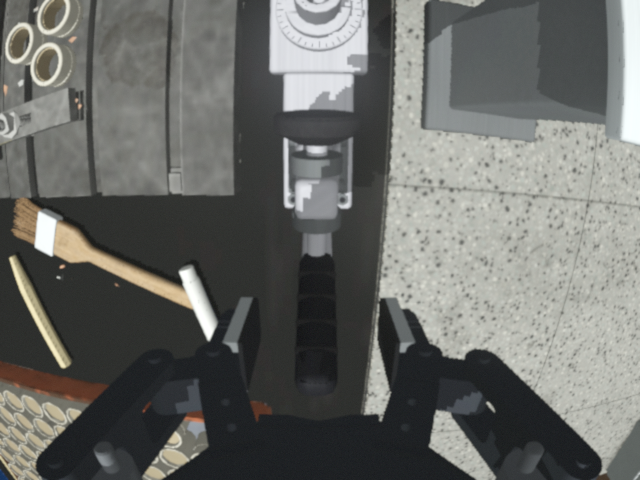

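View pics/s17.png

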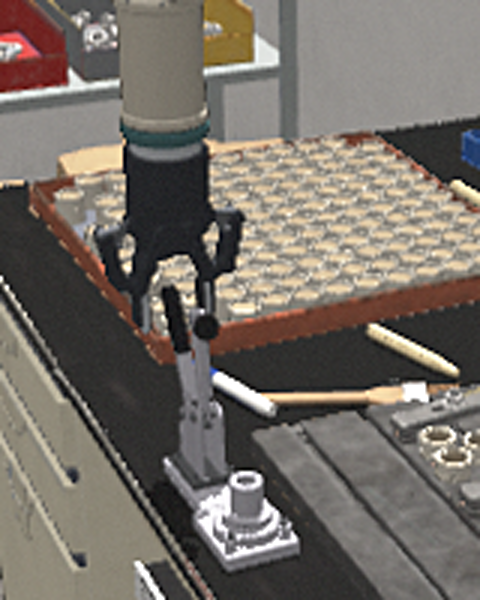

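Emit:
{"op": "step_arm", "data": {
  "moves": "0 0.1 0 0 0 0 0.6;0 0 0 0 0 0 0;0 0 0 0 0 0 0;0 0 0 0 0 0 0;0 0 0 0 0 0 0;0 0 0 0 0 0 0;0 0 0 0 0 0 0"
}}

```text
clock: 23.05
eef_pos: [440.3, 257.8, 108.6]
tool_rot: [-1.571, 0.002, -3.112]
force: [4.8, -0.2, 0.7]
width: 15.5
```

Emit:
{"op": "step_arm", "data": {
  "moves": "0 0.07 -0.14 0 0 0 0;0 0.12 -0.15 0 0 0 0;0 0 0 0 0 0 0;0 0 0 0 0 0 0"
}}

```text
clock: 23.45
eef_pos: [440.0, 271.9, 99.1]
tool_rot: [-1.571, 0.002, -3.112]
force: [6.3, -0.7, 3.8]
width: 15.1
```

Emit:
{"op": "step_arm", "data": {
  "moves": "0 0.105 -0.12 0 0 0 0;0 0.12 -0.11 0 0 0 0;0 0.13 -0.1 0 0 0 0;0 0.135 -0.085 0 0 0 0;0 0 0 0 0 0 0;0 0 0 0 0 0 0"
}}

```text
clock: 24.05
eef_pos: [439.6, 293.8, 74.4]
tool_rot: [-1.572, 0.003, -3.111]
force: [5.5, 2.9, -3.3]
width: 15.5
```

Run:
```python
from h import *
p=get_image("side");d=p["color"][80:280,200:360]
cv2.imwrite("pics/s18.png",cv2.resize(d,None,fx=3,fy=3,interpolation=2))
```

```text
(no output)
```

View pics/s18.png

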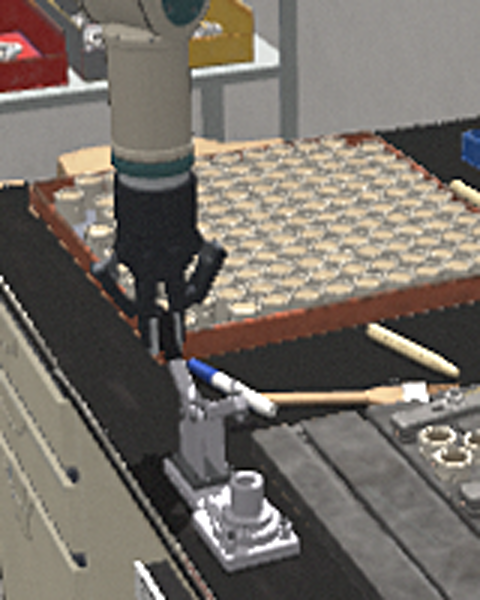

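Emit:
{"op": "step_arm", "data": {
  "moves": "0 0.145 -0.075 0 0 0 0;0 0.145 -0.06 0 0 0 0;0 0.12 -0.04 0 0 0 0;0 0.12 -0.03 0 0 0 0;0 0 0 0 0 0 0;0 0 0 0 0 0 0"
}}

```text
clock: 24.7
eef_pos: [439.3, 304.7, 48.1]
tool_rot: [-1.573, 0.003, -3.111]
force: [5.7, 2.2, -0.3]
width: 14.9
```

Emit:
{"op": "step_arm", "data": {
  "moves": "0 0.08 -0.015 0 0 0 0;0 0.06 -0.01 0 0 0 0;0 0.04 0 0 0 0 0;0 0 0 0 0 0 0;0 0 0 0 0 0 0"
}}

```text
clock: 25.2
eef_pos: [439.4, 306.4, 39.9]
tool_rot: [-1.574, 0.004, -3.111]
force: [4.1, 3.9, 7.3]
width: 14.9
```

Emit:
{"op": "step_arm", "data": {
  "moves": "0 0.04 0 0 0 0 0;0 0.04 0 0 0 0 0;0 0 0 0 0 0 0;0 0 0 0 0 0 0"
}}

```text
clock: 25.6
eef_pos: [439.4, 306.9, 36.1]
tool_rot: [-1.575, 0.004, -3.111]
force: [3.0, 2.3, 9.0]
width: 14.9
```

Run:
```python
from h import *
s=ctrl.read_state();print(s["eef_pos"],s["force"],s["torque"])
p=get_image("side");d=p["color"][80:280,200:360]
cv2.imwrite("pics/s19.png",cv2.resize(d,None,fx=3,fy=3,interpolation=2))
```

```text
[439.36018396 306.89168599  36.11694264] [3.04339995 2.2682865  9.03656311] [ 0.02285028 -0.59366496 -0.20165368]
```

View pics/s19.png

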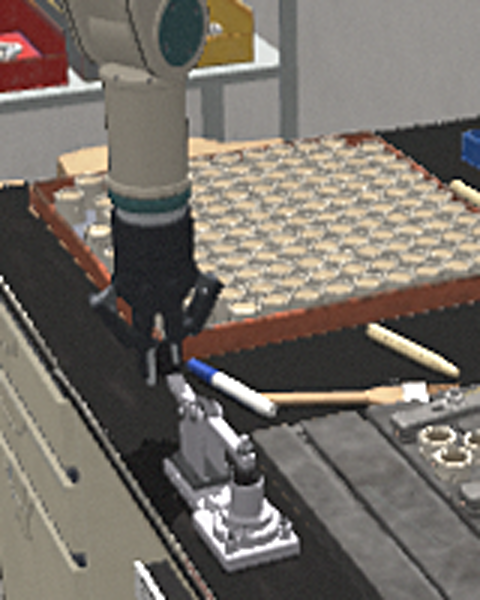

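Emit:
{"op": "step_arm", "data": {
  "moves": "0 0.04 0 0 0 0 0;0 0.04 0 0 0 0 0;0 0 0 0 0 0 0;0 0 0 0 0 0 0"
}}

```text
clock: 26.05
eef_pos: [439.4, 307.0, 34.5]
tool_rot: [-1.575, 0.004, -3.111]
force: [-1.1, 0.5, 31.7]
width: 15.2
```

Emit:
{"op": "step_arm", "data": {
  "moves": "0 -0.03 0 0 0 0 0;0 0 0 0 0 0 0.5;0 0 0 0 0 0 0.5;0 0 0 0 0 0 0.5;0 0 0 0 0 0 0.5;0 0 0 0 0 0 0.5;0 -0.3 0 0 0 0 0.5;0 -0.5 0 0 0 0 0.5;0 -0.6 0 0 0 0 0.5;0 0 0 0 0 0 0.5;0 0 0 0 0 0 0.5"
}}

```text
clock: 27.15
eef_pos: [437.8, 304.6, 102.6]
tool_rot: [-1.571, 0.001, -3.112]
force: [0.1, -0.0, -0.1]
width: 42.5
```

Run:
```python
from h import *
s=ctrl.read_state();print(s["eef_pos"],s["force"],s["width"])
p=get_image("side");d=p["color"][140:280,200:340]
cv2.imwrite("pics/s20.png",cv2.resize(d,None,fx=4,fy=4,interpolation=2))
p=get_image("wrist");cv2.imwrite("pics/w20.png",p["color"])
for t in["handle_hinge","handle_grip","dog_bush"]:
    print(t,[(np.round(r["position"]),round(r["conf"],2)) for r in nets.place_of(p,t)[:3]])
```

```text
[437.79295439 304.58878263 102.60309763] [ 0.12659387 -0.035807   -0.09257198] 42.52757370819493
handle_hinge [(array([438., 210.,  74.]), 0.57)]
handle_grip [(array([433., 303.,  88.]), 0.57)]
dog_bush [(array([434., 304.,  90.]), 0.39)]
```

View pics/s20.png

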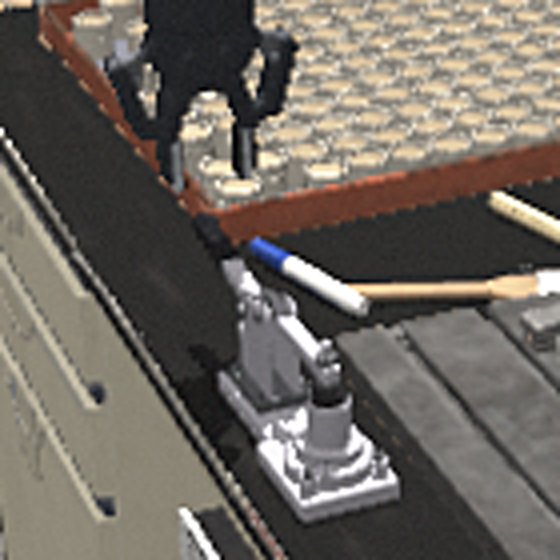

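View pics/w20.png

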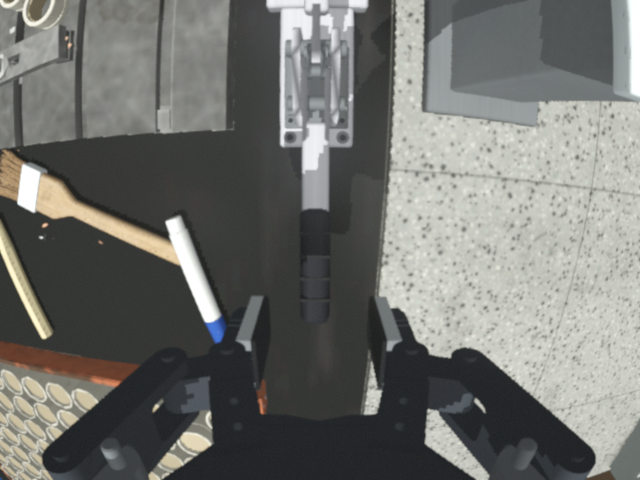

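Emit:
{"op": "step_arm", "data": {
  "moves": "0 0 0 0 0 0 0;0 0 0 0 0 0 0;0 0 0 0 0 0 0;0 0 0 0 0 0 0;0 0 0 0 0 0 0;0 0.3 0 0 0 0 0;0 0.2 0 0 0 0 0;0 0.05 0 0 0 0 0;0 0 0 0 0 0 0;0 0 0 0 0 0 0"
}}

```text
clock: 28.4
eef_pos: [437.9, 304.5, 75.0]
tool_rot: [-1.571, 0.0, -3.112]
force: [-0.5, 0.6, -0.9]
width: 0.3
```

Emit:
{"op": "step_arm", "data": {
  "moves": "0 0.04 0 0 0 0 0;0 0.04 0 0 0 0 0;0 0 0 0 0 0 0;0 0 0 0 0 0 0"
}}

```text
clock: 28.8
eef_pos: [437.7, 304.4, 70.8]
tool_rot: [-1.571, -0.0, -3.112]
force: [0.3, -0.1, 0.6]
width: 0.2
```

Emit:
{"op": "step_arm", "data": {
  "moves": "0 0.03 0 0 0 0 0;0 0.03 0 0 0 0 0;0 0 0 0 0 0 0;0 0 0 0 0 0 0"
}}

```text
clock: 29.2
eef_pos: [437.6, 304.4, 67.7]
tool_rot: [-1.571, -0.0, -3.112]
force: [0.2, -0.2, -0.6]
width: -0.4
```

Emit:
{"op": "step_arm", "data": {
  "moves": "0 0.02 0 0 0 0 0;0 0.02 0 0 0 0 0;0 0 0 0 0 0 0;0 0 0 0 0 0 0"
}}

```text
clock: 29.6
eef_pos: [437.9, 304.5, 66.9]
tool_rot: [-1.571, 0.001, -3.112]
force: [-2.4, -1.3, 10.4]
width: 0.1
```

Emit:
{"op": "step_arm", "data": {
  "moves": "0 0.03 0 0 0 0 0;0 0.02 0 0 0 0 0;0 0 0 0 0 0 0;0 0 0 0 0 0 0"
}}

```text
clock: 30.0
eef_pos: [438.0, 304.6, 66.3]
tool_rot: [-1.572, 0.001, -3.112]
force: [-5.6, -3.6, 28.3]
width: -0.1
```

Firm stop (28 N, no travel): the handle is shut. Retracting.

Emit:
{"op": "step_arm", "data": {
  "moves": "0 -0.3 0 0 0 0 0;0 -0.6 0 0 0 0 0;0 -0.6 0 0 0 0 0;0 -0.6 0 0 0 0 0;0 0 0 0 0 0 0;0 0 0 0 0 0 0"
}}

```text
clock: 30.6
eef_pos: [437.9, 304.6, 168.8]
tool_rot: [-1.572, 0.001, -3.112]
force: [0.3, 0.1, -0.1]
width: -0.2
```

Run:
```python
from h import *
s=ctrl.read_state();print(s["eef_pos"],s["force"],s["width"])
p=get_image("side");d=p["color"][180:280,220:320]
print([proj(p,X) for X in([443,97,65],[443,97,69])])
for t in["plain_bush","pen","hex_key","plug_gauge","handle_grip","dog_bush"]:
    print(t,[(np.round(r["position"]),round(r["conf"],2)) for r in nets.place_of(p,t)[:2]])
cv2.imwrite("pics/s21.png",cv2.resize(d,None,fx=6,fy=6,interpolation=2))
```

```text
[437.85707611 304.57794265 168.75845393] [ 0.26703149  0.07001762 -0.09722288] -0.16862127582088907
[(np.float64(279.9408445589205), np.float64(239.9823125170582)), (np.float64(279.90703916049875), np.float64(238.6817256055689))]
plain_bush [(array([ 524., -280.,    4.]), 0.57)]
pen [(array([526., 359.,  -0.]), 0.5)]
hex_key [(array([ 461., -462.,    2.]), 0.61), (array([446.,  95.,  28.]), 0.51)]
plug_gauge [(array([ 648., -228.,   -1.]), 0.79)]
handle_grip [(array([438., 300.,  86.]), 0.74)]
dog_bush [(array([445.,  95.,  24.]), 0.74)]
```

View pics/s21.png

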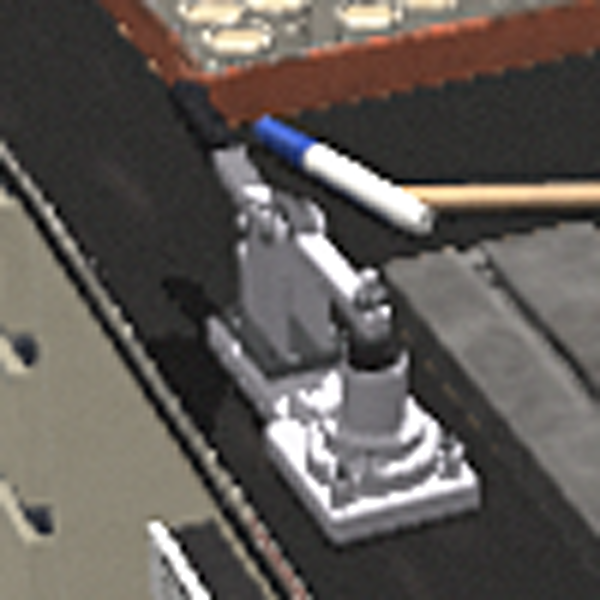

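The picture shows the pad on the bush (about 375,350), the arm level and the handle low. The gripper is clear of everything, so I'm handing in.

```bash
python3 -c "
from h import *
print(ctrl.finish_job())"
```

```text
the job is handed in; nothing more can be done
None
```

The bush is seated over the pins and the clamp is shut on it. I handed the job in at about 31 s; no verdict is reported.

**What I did:** I measured the pin and notch angles with the wrist camera, gripped the bush by its neck and turned it to match. I then lowered it over the spigot and it went straight down past the pins to the seat. After letting go, I pinched the handle, swung it down to its stop and backed the gripper well clear.

**Checks on the bush:**
- **Height:** it met the seat at a tool height of 8.7 mm, exactly 25 mm above the height at which I gripped it on the desk. Riding on the pins would have stopped it 4 mm higher.
- **Turn test:** it turned about ±0.1 rad with little torque. Beyond that, tried in one direction, it was blocked at 0.42 N·m, so the notches are over the pins.
- **Side picture, clamp still open:** the rim was at the height expected for a bush that is home.

**Checks on the clamp:** pressing the handle again afterwards gave contact where the shut handle should be and a firm stop at 28 N. The last picture shows the pad on the bush. I could not measure the pad force directly.

**What failed or disagreed:**
- **Missed first grasp:** the fingers actually end about 27 mm short of the reported tool point, so the first grasp closed on top of the bush rim (7.5 N, no harm). I allowed for this from then on.
- **Position of the bush:** two wrist-camera readings differed by about 8 mm in x. I settled it with the fixed cameras and a closer look.
- **Bystanders:** plain_bush, the hex key and the plug gauge were reported within a few mm of earlier readings. The pen looks unmoved in the pictures. I did not recheck other_bush at the end, and nothing came near it.

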